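Lock the board stop with a quick-release pin

ROBOT

A 6-joint arm with a two-finger parallel gripper is mounted at the origin on a cart in front of the work surface, level with it; the furniture and walls round the work are solid. World frame = base frame: x ahead of the robot, y to its left, z up, the work surface at z = 0. Lengths are in m, angles in degrees, forces in N, time in s.
With the tool pointing down it reaches from about 0.325 to 0.9 m from the base axis. Payload 6.1 kg.
Tool frame: the origin (TCP) lies at the very end of the fingers, on their centre line; the grasp point (between the pads) lies 19 mm behind it (env.grasp_offset is the z of the grasp point in the tool frame, in m); z points along the fingers, y is the line along which they close (so a half turn about z gives the same grasp; the last joint's range is limited). The gripper opens to 85 mm and grips with 20 to 120 N. Pads are 22 mm wide; open, the fingers measure 114 mm over their backs; the gripper's body (76 mm by 85 mm) begins 54 mm behind the grasp point. The pads swing forward as they close: fully open they stand 13 mm farther back than shut.
Start: joints at [69.723, 12.628, 87.462, -0, 79.91, -7.225], TCP at [0.141, 0.609, 0.231] pointing down, gripper open.
Joint ranges: [-170.65, 170.65], [-52.31, 119.04], [5.05, 147.46], [-71.25, 251.25], [11.57, 151.72], [-153.62, 153.62]. Speed limits (degrees/s): [147.25, 147.25, 172.46, 180, 180, 180].

INTERFACE

Orientations are given as [roll, pitch, yaw] about the fixed x, y, z axes, in that order (R = Rz(yaw) Ry(pitch) Rx(roll)).
In Python, from rig import env, imaging gives the robot as it stands.
- The arm moves only by the shell command python3 -m inch 'ROWS' [FORCE]. ROWS is JSON, a list of rows, each a list of 7 numbers: the turn, a rotation vector about the tool's x, y, z in degrees, then the shift along the tool's x, y, z in cm, then the opening, from -1 (shut) to 1 (fully open), so that 0 is half open. In form: [[ax, ay, az, x, y, z, gripper], ...]. A call has 1 to 8 rows; each row is the pose to reach, as a shift and turn from the pose commanded when the call began, along the tool's axes at that moment; what a row does not reach only later rows make up. A row lasts 1/8 s, in which the tool goes at most 62.5 mm and 10.7 degrees, less where a joint would pass 70% of its speed; a pose out of reach is approached as far as the arm can. A call with a gripper value outside its range is refused whole. The fingers move at their own pace and stop on an object; FORCE is the grip in N (left out, the last holds). Time passes only in rows, so rows that repeat a pose let the fingers close. It gives the time, the measured TCP pose, the force, the opening and the grip force at its end, in the units of the state.
- env.get_state(): the state, without advancing time (a new reading comes with each control period).
- imaging.get_image(name): name is "side" or "top"; returns the picture (480x640x3 uint8, blue, green, red); there is no depth.
- imaging.camera_info(name): a dict with "intrinsics" (3x3 intrinsics, pixels), "rvec" (rotation vector, rad) and "tvec" (3), from world to camera coordinates, as OpenCV has them. Camera axes: x right, y down, z forward; pixel columns grow to the right and rows downward; lengths in m; the calibration is good to about 2 mm. A picture is of the moment at which its call begins. camera_info takes no time and is no camera call.
- env.finish_job(): hands the job in; it is judged then, once.
The state is a dict: "time_s": time; "joint_positions": joint angles; "qvel": joint speeds; "tau": joint torques, N m; "tcp_pos": TCP position; "tool_rot": TCP orientation; "force": force on the tool from outside, world axes, zero at the start; "torque": the same for the moment, N m; "gripper_width": finger opening in m; "grasp_force": force on a finger pad.
Only numpy, scipy, OpenCV 4.12 (cv2) and the standard library are available. Lean on these libraries where they do the work, as an engineer would, in place of code of your own. Each camera call takes 0.05 s, during which the arm holds its last target. There are 200 camera calls.

TASK

Lock the sliding stop of the board bracket: squeeze both side buttons of the quick-release pin, lift it out of its wooden holder, and feel with light pressure along the bracket's slot for the hole in the strap underneath. Keep the buttons squeezed and slide the pin through slot and hole until its collar rests fully on the bracket, then let go so that the buttons spring out and the balls lock it upright. Be gentle, never force the pin, and leave the bottles and the jar where they stand.

Things in the scene. Friction and masses are not known exactly. Their poses are not given: they have to be found in the camera images.
- lock_pin: quick-release ball-lock pin, loose, about 0.16 kg, at first upright in the holder, collar on its top. Origin on the axis at the collar's underside, z up to the head. Below: steel shank 12 mm across, 42 mm long, last 3 mm chamfered to 8 mm across. Above: round collar 32 mm across, 6 mm thick, then a black head 24 mm (x) by 20 mm (y), top 46 mm above the origin, with a squeeze button on each y face
- pin_grip (a point): middle of the head between the two flat steel buttons, 30 mm above the pin's origin; axes as the pin's. The buttons are 19 mm wide (x) and 28 mm high, 36 mm over both (along y) when out, 26 mm when squeezed; they are geared together, spring about 2 to 7 N each, and a grip of 20 N or more holds them fully in
- button_left (a joint): inward travel in m of the button on the pin's +y side: 0 out (balls out), 0.005 fully squeezed (balls drawn into the shank)
- button_right (a joint): the same for the button on the pin's -y side; moves together with button_left
- pin_balls (a point): point on the shank's axis 27.8 mm below the pin's origin, between the two locking balls, which stand out along the pin's x (17.6 mm over both, 7.6 mm high) and vanish into the shank when the buttons are squeezed; with the balls out the pin cannot pass the strap's hole in either direction
- pin_tip (a point): centre of the lower end of the pin's shank, 42 mm below the pin's origin; axes as the pin's
- pin_holder: fixed light wooden block 60 x 60 x 55 mm high with an upright round hole of 20 mm diameter, 48 mm deep, in its middle; origin at the centre of its underside on the bench
- bracket: fixed steel bracket, an upside-down channel 84 mm long (x), 92 mm over its foot flanges (y), 70 mm high; origin on the bench under the slot's centre, z up. Top plate 8 mm thick. An aluminium strap runs inside it along x, with a fence bent down at the strap's +x end, about 80 mm from the bracket's centre; it does not shift under forces below 40 N. Below the strap is free space
- slot_center (a point): centre of the slot's mouth on the plate's top, 70 mm above the bench; axes as the bracket's. The slot is 48 mm long (x), 14 mm wide. The strap's top is 9.5 mm below the plate's top, the strap 12 mm thick; its one round hole, 14 mm wide with 1 mm chamfer, lies on the slot's centre line up to 14 mm either way from the slot's centre: this differs each time, is not reported and must be felt for
- dropper_bottle: small brown dropper bottle, 33 mm wide, 92 mm tall, loose bystander standing near the work; origin at the centre of its underside
- lilac_bottle: lilac plastic bottle, 62 mm wide, 116 mm tall, loose bystander standing near the work; origin at the centre of its underside
- small_jar: small glass jar, 58 mm wide, 68 mm tall, loose bystander standing near the work; origin at the centre of its underside
- white_bottle: slim white bottle, 49 mm wide, 125 mm tall, loose bystander standing near the work; origin at the centre of its underside
Mind the look-alikes: they are no part of the job. What is shaped like the lock_pin but blue or green is not meant. Of the things that look like the pin_holder, take the one that is farthest to the robot's right at the start.

How it is judged (in metres and radians):
On the way, in this order (a step that is already met when the one before it is completed fails the run):
1. the pin is lifted clear of the holder with its buttons squeezed (value of joint button_left above 0.0035 m and z of pin_tip in the frame of pin_holder above 0.058 m), for 0.1 s.
2. the pin is slid through slot and strap hole, collar within 3 mm of the bracket's top, with its buttons still squeezed (value of joint button_left above 0.0025 m and z of lock_pin in the frame of slot_center below 0.003 m and y of lock_pin in the frame of slot_center between -0.004 and 0.004 m and x of lock_pin in the frame of slot_center between -0.02 and 0.02 m), for 0.1 s.
At the end, for the whole second after the job is handed in: The pin stands upright (within 0.1 rad) through the slot and the strap's hole, at rest, its collar within 3 mm of the bracket's top, its axis within 4 mm of the slot's centre line and 20 mm of the slot's centre along it, both buttons sprung out to within 1 mm (balls out under the strap) (z of lock_pin in the frame of slot_center between -0.003 and 0.003 m and y of lock_pin in the frame of slot_center between -0.004 and 0.004 m and x of lock_pin in the frame of slot_center between -0.02 and 0.02 m and angle between lock_pin's own z axis and vertical below 0.1 rad and value of joint each of button_left, button_right below 0.001 m and linear speed of lock_pin below 0.02 m/s); the robot touches nothing.
It fails at once if the pin is forced: it presses on the bracket or its strap with more than 40 N (contact force between lock_pin and bracket above 40 N).
It fails at once if the robot itself presses on the bracket with more than 40 N (contact force between any of the fingers, the arm and bracket above 40 N).
It fails at once if one of the bottles or the jar beside the work is moved more than 30 mm or tipped over (distance of any of dropper_bottle, lilac_bottle, small_jar, white_bottle from where it was at the start of the episode above 0.03 m or angle between any of dropper_bottle, lilac_bottle, small_jar, white_bottle's own z axis and vertical above 0.5 rad).
It also fails if it takes over 72 s, if anything falls off the work surface, if the arm or the gripper's body presses on something with over 40 N, if the wrist force passes 120 N, or if a joint passes its speed limit or range.

## Working session

There is one attempt and no reset: what is moved stays moved. The work goes in short steps, Python scripts to look and compute and a shell command to move; the robot and the scene stay as the last step left them, time stands still between calls to the robot, and variables do not carry over. Pictures are saved under pics/ and viewed, at most 10 in all, crops included, and the job is handed in when it is done.

```bash
ls; mkdir -p pics
python3 - <<'E'
from rig import env, imaging
import cv2
for n in("side","top"):
    cv2.imwrite(f"pics/{n}0.png",imaging.get_image(n)); c=imaging.camera_info(n); print(n,c)
s=env.get_state();print(s)
E
```

```text
pics
side {'intrinsics': array([[623.80986532,   0.        , 325.08380893],
       [  0.        , 623.80986532, 235.40056175],
       [  0.        ,   0.        ,   1.        ]]), 'rvec': array([ 2.07839648, -0.15230558,  0.11417108]), 'tvec': array([-0.43514091,  0.13144676,  1.09346269])}
top {'intrinsics': array([[544.85702855,   0.        , 314.38413682],
       [  0.        , 544.85702855, 230.89604883],
       [  0.        ,   0.        ,   1.        ]]), 'rvec': array([ 2.18228413, -2.11887291,  0.15070343]), 'tvec': array([0.00398397, 0.46717378, 1.19341239])}
{'time_s': 0.1, 'joint_positions': array([ 6.97241189e+01,  1.26697363e+01,  8.75203074e+01,  3.46251501e-04,
        7.99106676e+01, -7.22377932e+00]), 'qvel': array([ 0.05420035, -0.25308711, -0.15282767,  0.03698593,  0.04129503,
        0.01791932]), 'tau': array([ 1.59385741e-03, -4.98239994e+01, -3.90546584e+01, -1.70477788e-04,
        5.73219499e-03, -3.87310297e-05]), 'tcp_pos': array([0.14094376, 0.60833283, 0.23030917]), 'tool_rot': array([-1.79900131e+02, -1.30020079e-02,  1.66947826e+02]), 'force': array([ 0.01339375, -0.20452476, -0.42961529]), 'torque': array([-0.01591208, -0.02707476, -0.03722053]), 'grasp_force': 0.0, 'gripper_width': 0.08549033864591055}
```

View pics/side0.png

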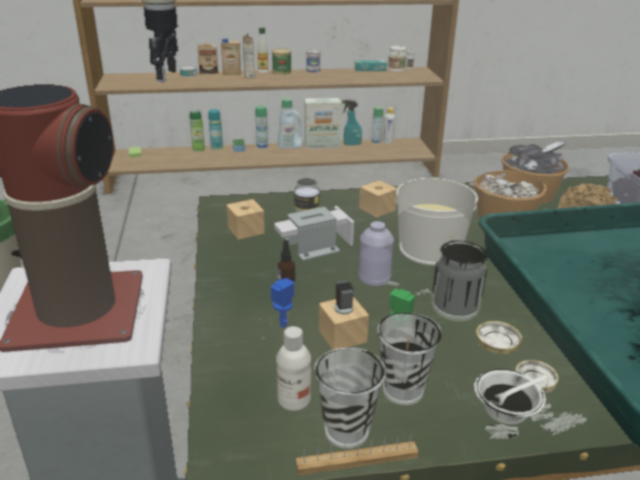

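View pics/top0.png

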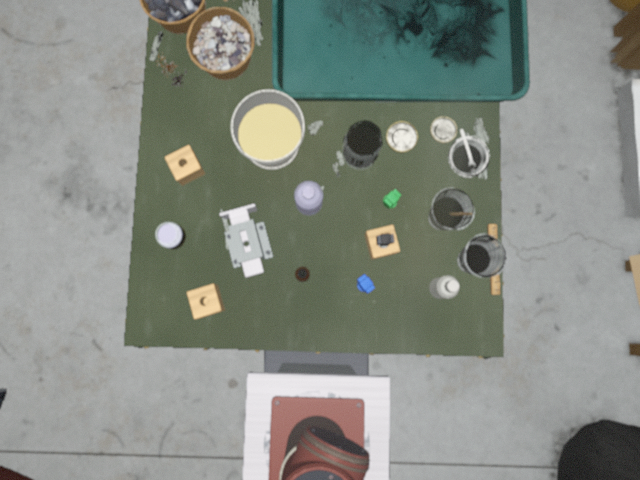

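The side view shows the bracket at about (315,232), the black-headed pin in its holder at (344,310) and the bottles around them.

In the top view:
- **Pin candidates:** black (384,240), blue (366,284), green (392,198). I choose the black one.
- **Holder candidates:** (384,241), (184,163), (204,301). I choose (384,241), the rightmost, which holds the pin.
- **Bracket:** about (246,241).

Next I take close crops of the pin and the bracket.

```bash
cat > h.py <<'E'
import cv2, numpy as np
from rig import env, imaging
def cam(n):
    c=imaging.camera_info(n); return c["intrinsics"],cv2.Rodrigues(c["rvec"])[0],np.array(c["tvec"]).ravel()
def proj(n,P):
    K,R,t=cam(n); p=K@(R@np.array(P,float)+t); return p[:2]/p[2]
def ray(n,uv,z):
    K,R,t=cam(n); o=-R.T@t; d=R.T@np.linalg.solve(K,[uv[0],uv[1],1.]); return o+d*(z-o[2])/d[2]
def tri(us,ut):
    A=[];b=[]
    for n,u in(("side",us),("top",ut)):
        K,R,t=cam(n); o=-R.T@t; d=R.T@np.linalg.solve(K,[u[0],u[1],1.]); d/=np.linalg.norm(d)
        M=np.eye(3)-np.outer(d,d); A.append(M); b.append(M@o)
    return np.linalg.lstsq(np.vstack(A),np.hstack(b),rcond=None)[0]
E
python3 - <<'E'
import cv2,numpy as np
from h import *
t=cv2.imread("pics/top0.png"); s=cv2.imread("pics/side0.png")
z=lambda im,x,y,w,h:cv2.resize(im[y:y+h,x:x+w],(400,300),interpolation=cv2.INTER_CUBIC)
cv2.imwrite("pics/crop0.png",np.vstack([np.hstack([z(t,210,195,80,60+0) ,z(t,350,215,64,48)]),np.hstack([z(s,270,190,100,75),z(s,310,275,80,60)])]))
for n,u,zz in(("top",(384,240),.094),("side",(344,290),.101),("top",(246,241),.07),("side",(312,217),.07)): print(n,ray(n,u,zz))
# light wood mask of holder top
m=cv2.inRange(cv2.cvtColor(t,cv2.COLOR_BGR2HSV),(8,60,130),(28,255,255))
for c in cv2.findContours(m,cv2.RETR_EXTERNAL,cv2.CHAIN_APPROX_NONE)[0]:
    if cv2.contourArea(c)>300: print(cv2.minAreaRect(c))
E
```

```text
top [ 0.44311375 -0.1311305   0.094     ]
side [ 0.44623043 -0.14415728  0.101     ]
top [0.43503494 0.16563215 0.07      ]
side [0.43881757 0.16676772 0.07      ]
((203.65093994140625, 301.0282897949219), (30.63140106201172, 30.63140296936035), 74.05460357666016)
((382.6177062988281, 240.97061157226562), (29.831880569458008, 30.31694984436035), 75.96376037597656)
((182.20001220703125, 162.40000915527344), (28.621667861938477, 29.516094207763672), 63.43495178222656)
((269.0, 131.0), (54.0, 62.0), 90.0)
((201.55201721191406, 22.161834716796875), (117.78349304199219, 66.61624908447266), 45.61606216430664)
```

View pics/crop0.png

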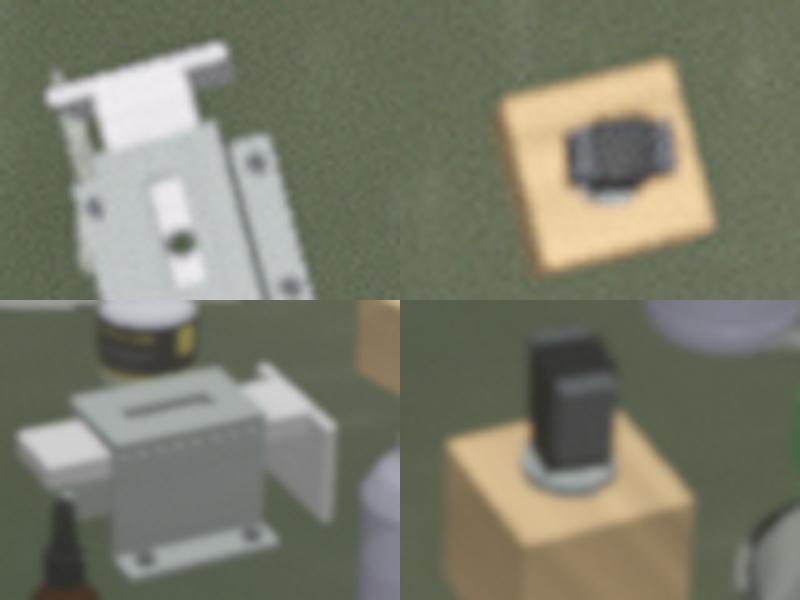

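The crop confirms the black-headed pin in its holder, with its buttons facing left and right in the top view. In the top view the strap's hole can be seen through the slot at about (246.2,243.4). I now measure these.

Run:
```python
from h import *
t=cv2.imread("pics/top0.png"); s=cv2.imread("pics/side0.png")
g=cv2.cvtColor(t,cv2.COLOR_BGR2GRAY); hsv=cv2.cvtColor(t,cv2.COLOR_BGR2HSV)
print("tri head",tri((344,285.4),(384.9,239)))
def yaw(n,a,b,z):
    A,B=ray(n,a,z),ray(n,b,z); d=A-B; return A,B,np.degrees(np.arctan2(d[1],d[0])),np.linalg.norm(d)
# holder
m=cv2.inRange(hsv,(8,60,130),(28,255,255)); 
c=[c for c in cv2.findContours(m,0,1)[0] if cv2.contourArea(c)>300 and 360<c[:,0,0].mean()<400][0]
box=cv2.boxPoints(cv2.minAreaRect(c)); W=[ray("top",p,.055)[:2] for p in box]; print("holder",np.mean(W,0),[np.degrees(np.arctan2(*(W[i+1]-W[i])[::-1])) for i in range(3)])
# head: low-saturation dark within hull
h=np.zeros_like(g); cv2.fillPoly(h,[cv2.convexHull(c)],255)
k=((hsv[...,1]<90)&(g<110)&(h>0)).astype(np.uint8)
c=max(cv2.findContours(k,0,1)[0],key=cv2.contourArea); r=cv2.minAreaRect(c); print("head rect",r); b=cv2.boxPoints(r)
W=[ray("top",p,.095)[:2] for p in b]; print("head",np.mean(W,0),[(np.degrees(np.arctan2(*(W[i+1]-W[i])[::-1])).round(1),np.linalg.norm(W[i+1]-W[i]).round(4)) for i in range(3)])
# slot: bright white inside plate
roi=np.zeros_like(g); roi[226:258,236:254]=1
print(g[224:260,238:254])
```

```text
tri head [ 0.44637892 -0.13230011  0.10150112]
holder [ 0.44589808 -0.13314863] [np.float64(-74.17673318466517), np.float64(-165.52255560201414), np.float64(105.70603836250478)]
head rect ((384.0, 239.5), (11.0, 14.0), 90.0)
head [ 0.44407725 -0.13098948] [(np.float64(-88.3), np.float64(0.0299)), (np.float64(-179.4), np.float64(0.0236)), (np.float64(91.7), np.float64(0.0298))]
[[196 197 196 194 196 193 196 192 191 193 192 195 195 194 196 185]
 [193 192 195 197 198 194 196 194 194 193 192 193 195 195 196 188]
 [193 192 191 196 197 197 193 192 195 195 193 193 193 195 197 194]
 [196 192 195 196 197 196 196 197 195 193 191 195 194 195 197 194]
 [197 193 195 195 193 193 193 192 193 194 192 194 194 192 197 195]
 [195 188 189 188 190 187 190 193 193 194 195 193 196 195 197 194]
 [194 186 182 184 188 193 200 204 196 193 191 193 192 195 195 197]
 [188 182 188 197 209 216 219 220 203 194 193 193 192 194 195 197]
 [188 190 203 219 227 228 232 227 212 196 193 191 193 196 196 196]
 [190 192 211 224 232 232 233 231 215 199 192 194 193 193 195 195]
 [192 192 207 226 231 233 233 232 221 204 196 194 
[... 992 characters left out ...]
 235 233 231 222 204 197 197]
 [197 197 196 195 193 194 201 223 231 231 232 229 218 202 196 196]
 [194 195 197 196 193 190 196 213 224 220 218 214 206 199 193 196]
 [195 195 193 194 194 191 195 203 209 207 205 199 200 198 197 196]
 [196 197 196 198 194 194 194 195 195 195 197 196 197 195 196 197]
 [195 196 197 197 193 194 195 195 197 194 195 197 195 196 198 199]
 [194 195 195 199 194 194 195 196 193 194 195 196 197 198 196 197]
 [196 195 197 196 195 196 193 196 197 194 195 197 196 197 196 195]
 [197 199 198 196 193 198 193 197 197 196 194 194 198 195 192 194]
 [195 198 196 195 196 197 192 197 196 194 194 192 195 193 193 197]
 [196 198 196 197 196 195 193 192 192 193 192 194 199 202 206 214]]
```

```bash
cat >> h.py <<'E'
from scipy.spatial.transform import Rotation as Ro
def delta(pos,yaw):
    "turn (tool rotvec deg) and shift (tool cm) from the present pose"
    s=env.get_state(); R=Ro.from_euler("xyz",s["tool_rot"],degrees=True); G=Ro.from_euler("xyz",[180,0,yaw],degrees=True)
    print("at",s["tcp_pos"].round(4),s["tool_rot"].round(2),"turn",(R.inv()*G).as_rotvec(degrees=True).round(2),"shift cm",(R.inv().apply(np.array(pos)-s["tcp_pos"])*100).round(2),"F",s["force"].round(1),"w",round(s["gripper_width"],4),"t",s["time_s"])
E
python3 - <<'E'
from h import *
t=cv2.imread("pics/top0.png"); g=cv2.cvtColor(t,cv2.COLOR_BGR2GRAY).astype(float); hsv=cv2.cvtColor(t,cv2.COLOR_BGR2HSV)
A,B=ray("top",(243.2,232),.0605),ray("top",(247.6,249),.0605); print("slot yaw",np.degrees(np.arctan2(*(A-B)[1::-1])))
# hole: darkness centroid
w=np.clip(170-g,0,None); w[:238]=0;w[248:]=0;w[:,:240]=0;w[:,251:]=0
yy,xx=np.mgrid[:480,:640]; u=((w*xx).sum()/w.sum(),(w*yy).sum()/w.sum()); print("hole",u,ray("top",u,.0605),ray("top",u,.055))
for p in((242.9,230.8),(248.0,251.3)): print("slot end at mouth",ray("top",p,.07), "strap",ray("top",p,.0605))
# pin head upsampled
im=cv2.resize(t[225:255,365:400],None,fx=8,fy=8,interpolation=cv2.INTER_CUBIC); h=cv2.cvtColor(im,cv2.COLOR_BGR2HSV); gg=cv2.cvtColor(im,cv2.COLOR_BGR2GRAY)
k=((h[...,1]<95)&(gg<115)).astype(np.uint8); k=cv2.morphologyEx(k,cv2.MORPH_OPEN,np.ones((9,9)))
cs=cv2.findContours(k,0,1)[0]; c=max([c for c in cs if cv2.pointPolygonTest(c,(152,112),False)>=0],key=cv2.contourArea); r=cv2.minAreaRect(c); b=(cv2.boxPoints(r)+.5)/8-.5+[365,225]
W=[ray("top",p,.095)[:2] for p in b]; print("head",b.mean(0),np.mean(W,0),[(np.degrees(np.arctan2(*(W[i+1]-W[i])[::-1])).round(1),np.linalg.norm(W[i+1]-W[i]).round(4)) for i in range(3)])
K,R,tt=cam("top"); print("cam",-R.T@tt)
delta([.445,.25,.2],195)
E
```

```text
slot yaw 17.012599897208464
hole (np.float64(245.69439421338154), np.float64(243.20614828209764)) [0.43126071 0.16726992 0.0605    ] [0.4318776  0.16796396 0.055     ]
slot end at mouth [0.45718996 0.17341857 0.07      ] strap [0.45847353 0.1746767  0.0605    ]
slot end at mouth [0.41270539 0.16025753 0.07      ] strap [0.41362969 0.16140937 0.0605    ]
head [384.21923256 239.44134665] [ 0.44421823 -0.13145693] [(np.float64(-81.1), np.float64(0.033)), (np.float64(-172.4), np.float64(0.0242)), (np.float64(98.8), np.float64(0.0329))]
cam [0.29825956 0.01763692 1.24628669]
at [0.1409 0.6083 0.2303] [-1.7990e+02 -1.0000e-02  1.6695e+02] turn [ -0.09  -0.04 -28.05] shift cm [-37.71 -28.04   3.07] F [ 0.  -0.2 -0.4] w 0.0855 t 0.1
```

```bash
python3 -m inch '[[0,0,-22,-37.7,-28,2,1],[0,0,-22,-37.7,-28,2,1],[0,0,-22,-37.7,-28,2,1],[0,0,-22,-37.7,-28,2,1],[0,0,-22,-37.7,-28,2,1],[0,0,-22,-37.7,-28,2,1],[0,0,-22,-37.7,-28,2,1],[0,0,-22,-37.7,-28,2,1]]' 30; python3 -c "
from h import *
delta([.445,-.132,.16],189)"
```

```text
time_s: 1.1
tcp_pos: [0.4464, 0.2484, 0.2109]
tool_rot: [-180.0, -0.0, -171.2]
force: [0.6, 0.5, 0.4]
gripper_width: 0.0852
grasp_force: 0.0
at [0.4464 0.2484 0.2109] [-1.7997e+02 -3.0000e-02 -1.7118e+02] turn [-0.03 -0.03 -0.18] shift cm [  5.96 -37.57   5.11] F [0.6 0.5 0.4] w 0.0852 t 1.1
```

```bash
python3 -m inch '[[0,0,0,6,-37.6,3,1],[0,0,0,6,-37.6,3,1],[0,0,0,6,-37.6,3,1],[0,0,0,6,-37.6,3,1],[0,0,0,6,-37.6,3,1],[0,0,0,6,-37.6,3,1],[0,0,0,6,-37.6,5,1],[0,0,0,6,-37.6,5,1]]'
python3 - <<'E'
from h import *
delta([.445,-.132,.068],189)
s,t=imaging.get_image("side"),imaging.get_image("top")
z=lambda im,x,y,w,h:cv2.resize(im[y:y+h,x:x+w],(400,300),interpolation=cv2.INTER_CUBIC)
cv2.imwrite("pics/g1.png",np.hstack([z(s,284,220,120,90),z(t,340,200,80,60)]))
E
```

```text
time_s: 2.1
tcp_pos: [0.4427, -0.13, 0.1594]
tool_rot: [179.8, -0.2, -171.2]
force: [-0.0, 1.0, -0.0]
gripper_width: 0.085
grasp_force: 0.0
at [ 0.4427 -0.13    0.1594] [ 179.85   -0.2  -171.19] turn [ 0.15 -0.2  -0.19] shift cm [-0.23 -0.25  9.14] F [-0.  1. -0.] w 0.085 t 2.1
```

View pics/g1.png

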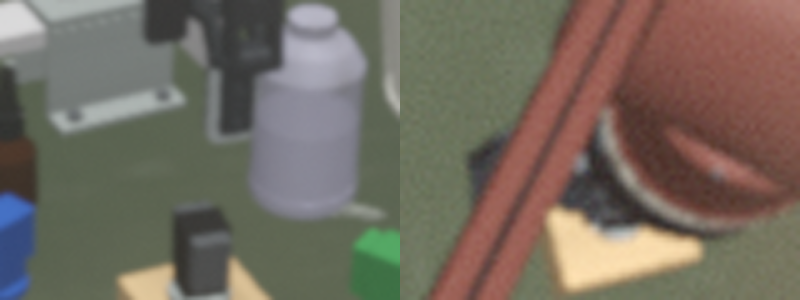

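The side view shows the fingers above the pin, one on each side of its head, and nothing in the way. I go down.

```bash
python3 -m inch '[[0,0,0,0,0,3,1],[0,0,0,0,0,5,1],[0,0,0,0,0,7,1],[0,0,0,0,0,8.5,1],[0,0,0,0,0,9.2,1],[0,0,0,0,0,9.2,1],[0,0,0,0,0,9.2,1]]'
python3 - <<'E'
from h import *
delta([.445,-.132,.068],189)
s=imaging.get_image("side")
cv2.imwrite("pics/g2.png",cv2.resize(s[250:340,284:404],(480,360),interpolation=cv2.INTER_CUBIC))
E
```

```text
time_s: 3.08
tcp_pos: [0.445, -0.13, 0.07]
tool_rot: [-180.0, 0.1, -171.0]
force: [0.5, 0.0, -0.5]
gripper_width: 0.0855
grasp_force: 0.0
at [ 0.445 -0.13   0.07 ] [-1.7996e+02  6.0000e-02 -1.7104e+02] turn [-0.04  0.06 -0.04] shift cm [ 0.03 -0.19  0.21] F [ 0.5  0.  -0.5] w 0.0855 t 3.075
```

View pics/g2.png

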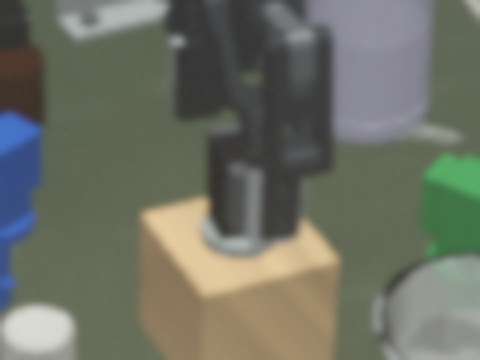

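The fingers straddle the buttons, which face the pads. I shift 2 mm in y and z, then close.

```bash
python3 -m inch '[[0,0,0,0,-0.2,0.2,1],[0,0,0,0,-0.2,0.2,0],[0,0,0,0,-0.2,0.2,-0.2],[0,0,0,0,-0.2,0.2,-0.6],[0,0,0,0,-0.2,0.2,-1],[0,0,0,0,-0.2,0.2,-1],[0,0,0,0,-0.2,0.2,-1],[0,0,0,0,-0.2,0.2,-1]]' 35; python3 -m inch '[[0,0,0,0,0,0,-1],[0,0,0,0,0,0,-1],[0,0,0,0,0,0,-1],[0,0,0,0,0,0,-1]]'
```

```text
time_s: 4.12
tcp_pos: [0.4452, -0.132, 0.0681]
tool_rot: [-180.0, 0.1, -171.0]
force: [-1.6, 1.2, 4.9]
gripper_width: 0.0239
grasp_force: 35.7
time_s: 4.62
tcp_pos: [0.4453, -0.132, 0.0682]
tool_rot: [-180.0, 0.1, -171.0]
force: [-1.3, 0.5, 6.3]
gripper_width: 0.0238
grasp_force: 35.7
```

```bash
python3 -m inch '[[0,0,0,0,0,-1,-1],[0,0,0,0,0,-2.5,-1],[0,0,0,0,0,-4.5,-1],[0,0,0,0,0,-7,-1],[0,0,0,0,0,-10,-1],[0,0,0,0,0,-12.5,-1],[0,0,0,0,0,-12.5,-1],[0,0,0,0,0,-12.5,-1]]'
python3 - <<'E'
from h import *
delta([.4315,.167,.193],189)
s=imaging.get_image("side")
cv2.imwrite("pics/g3.png",cv2.resize(s[180:300,264:424],(640,480),interpolation=cv2.INTER_CUBIC))
E
```

```text
time_s: 5.62
tcp_pos: [0.4442, -0.1315, 0.1916]
tool_rot: [180.0, -0.0, -171.1]
force: [-0.2, 0.6, -2.1]
gripper_width: 0.024
grasp_force: 34.6
at [ 0.4442 -0.1315  0.1916] [ 1.7997e+02 -4.0000e-02 -1.7105e+02] turn [ 0.03 -0.04 -0.05] shift cm [-3.39 29.69 -0.12] F [-0.2  0.6 -2.1] w 0.024 t 5.625
```

View pics/g3.png

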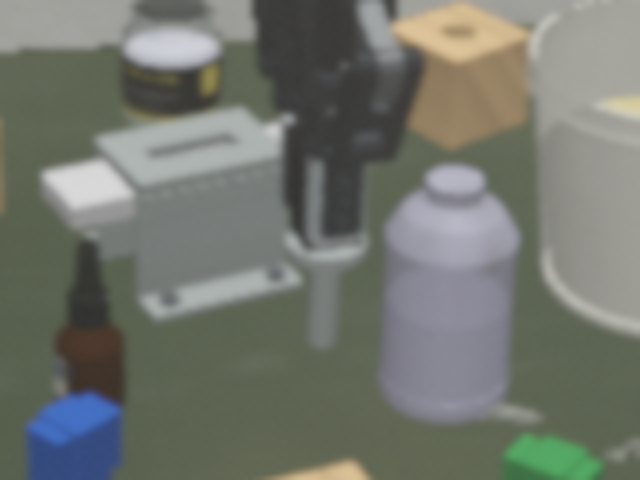

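The pin hangs clear and upright, its tip at about (344,267) in the side view. I carry it over the slot, with measuring to follow there.

```bash
python3 -m inch '[[0,0,0,-0.6,5,0,-1],[0,0,0,-1.3,11,0,-1],[0,0,0,-2,17,0,-1],[0,0,0,-2.7,23,0,-1],[0,0,0,-3.2,28,0,-1],[0,0,0,-3.4,29.7,0,-1],[0,0,0,-3.4,29.7,2.5,-1],[0,0,0,-3.4,29.7,3.2,-1]]';python3 -m inch '[[0,0,0,0,0,0,-1],[0,0,0,0,0,0,-1],[0,0,0,0,0,0,-1]]'
python3 - <<'E'
from h import *
delta([.4315,.167,.140],189)
s=imaging.get_image("side"); cv2.imwrite("pics/s4raw.png",s)
p=env.get_state()["tcp_pos"]; o=p+[0,0,-.0132]
print("pred tip",proj("side",o-[0,0,.042]),"shank top",proj("side",o), "slot c",proj("side",[.4355,.167,.07]),"hole at mouth",proj("side",[.4315,.1672,.07]))
cv2.imwrite("pics/g4.png",cv2.resize(s[150:255,250:390],(800,600),interpolation=cv2.INTER_CUBIC))
E
```

```text
time_s: 6.68
tcp_pos: [0.4304, 0.1662, 0.1578]
tool_rot: [-180.0, -0.3, -171.0]
force: [0.3, -0.1, -1.4]
gripper_width: 0.0243
grasp_force: 34.7
time_s: 7.05
tcp_pos: [0.4327, 0.1667, 0.1611]
tool_rot: [180.0, 0.1, -171.1]
force: [0.2, -0.1, -1.3]
gripper_width: 0.024
grasp_force: 34.8
at [0.4327 0.1667 0.1611] [ 1.8000e+02  8.0000e-02 -1.7109e+02] turn [ 0.    0.08 -0.09] shift cm [0.12 0.05 2.11] F [ 0.2 -0.1 -1.3] w 0.024 t 7.05
pred tip [309.0819013  201.31429749] shank top [309.1962562  182.12703858] slot c [310.3647407  217.04000366] hole at mouth [308.39739257 217.10643133]
```

View pics/g4.png

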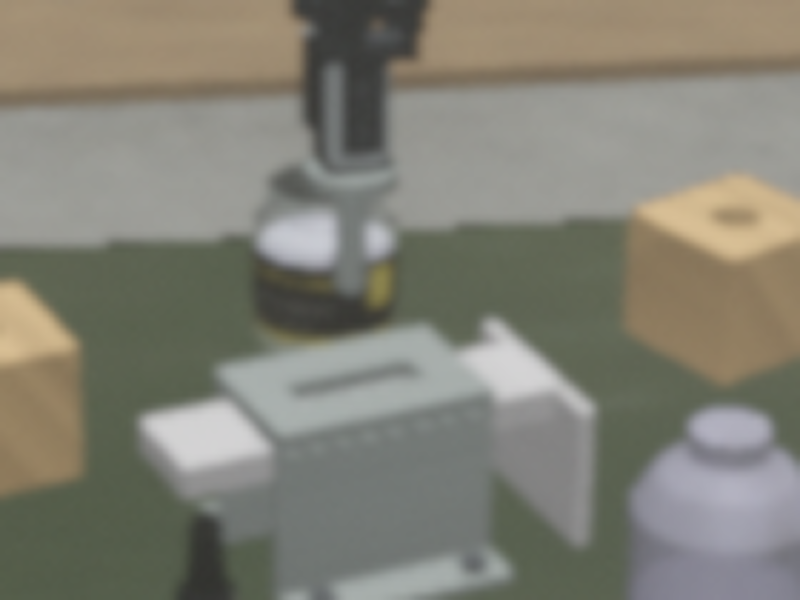

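Tip at (311.2,201.3), slot centre at about (312.1,216.3). The pin is nearly over the hole, and the needed shift of about 1 mm agrees with the top view. I lower it gently.

```bash
python3 -m inch '[[0,0,0,0.12,0.05,1,-1],[0,0,0,0.12,0.05,2,-1],[0,0,0,0.12,0.05,2.8,-1],[0,0,0,0.12,0.05,3.2,-1],[0,0,0,0.12,0.05,3.2,-1]]';for i in 1 ; do python3 -m inch '[[0,0,0,0,0,0.15,-1],[0,0,0,0,0,0.3,-1],[0,0,0,0,0,0.45,-1],[0,0,0,0,0,0.6,-1],[0,0,0,0,0,0.6,-1]]'; done
```

```text
time_s: 7.72
tcp_pos: [0.4305, 0.1671, 0.1278]
tool_rot: [-180.0, -0.1, -171.0]
force: [0.1, 1.0, -1.1]
gripper_width: 0.0232
grasp_force: 34.8
time_s: 8.35
tcp_pos: [0.4307, 0.1672, 0.1222]
tool_rot: [-180.0, -0.0, -171.1]
force: [-0.1, -0.8, -2.1]
gripper_width: 0.0237
grasp_force: 34.8
```

No contact 3 mm below the plate's level, so the tip is in the slot. On to the strap.

```bash
python3 -m inch '[[0,0,0,0,0,0.15,-1],[0,0,0,0,0,0.3,-1],[0,0,0,0,0,0.45,-1],[0,0,0,0,0,0.55,-1],[0,0,0,0,0,0.55,-1]]';  python3 -m inch '[[0,0,0,0,0,0.1,-1],[0,0,0,0,0,0.2,-1],[0,0,0,0,0,0.3,-1],[0,0,0,0,0,0.3,-1]]'
```

```text
time_s: 8.98
tcp_pos: [0.4307, 0.1672, 0.1167]
tool_rot: [-180.0, -0.0, -171.1]
force: [0.6, -0.5, -2.0]
gripper_width: 0.024
grasp_force: 34.7
time_s: 9.48
tcp_pos: [0.4308, 0.1672, 0.1137]
tool_rot: [-180.0, -0.0, -171.0]
force: [0.3, -0.5, -0.5]
gripper_width: 0.0238
grasp_force: 34.7
```

```bash
python3 -m inch '[[0,0,0,0,0,0.1,-1],[0,0,0,0,0,0.2,-1],[0,0,0,0,0,0.2,-1]]';  python3 -m inch '[[0,0,0,0,0,0.1,-1],[0,0,0,0,0,0.2,-1],[0,0,0,0,0,0.2,-1]]'
```

```text
time_s: 9.85
tcp_pos: [0.4307, 0.1672, 0.1117]
tool_rot: [-180.0, -0.0, -171.1]
force: [0.2, 0.1, -2.0]
gripper_width: 0.024
grasp_force: 34.7
time_s: 10.22
tcp_pos: [0.4307, 0.1672, 0.1097]
tool_rot: [-180.0, -0.0, -171.1]
force: [-0.4, -0.3, -1.1]
gripper_width: 0.024
grasp_force: 34.7
```

The tip is 6 mm below the strap's top with no force, so it's in the hole. I keep going.

```bash
python3 -m inch '[[0,0,0,0,0,0.3,-1],[0,0,0,0,0,0.6,-1],[0,0,0,0,0,0.9,-1],[0,0,0,0,0,1.2,-1],[0,0,0,0,0,1.2,-1]]';  python3 -m inch '[[0,0,0,0,0,0.3,-1],[0,0,0,0,0,0.6,-1],[0,0,0,0,0,0.9,-1],[0,0,0,0,0,1.1,-1],[0,0,0,0,0,1.1,-1]]'
```

```text
time_s: 10.85
tcp_pos: [0.4305, 0.1671, 0.0974]
tool_rot: [-180.0, -0.0, -171.0]
force: [0.1, 0.5, -1.9]
gripper_width: 0.0241
grasp_force: 34.8
time_s: 11.48
tcp_pos: [0.4306, 0.1671, 0.0866]
tool_rot: [-180.0, -0.0, -171.0]
force: [-0.3, -0.5, -1.6]
gripper_width: 0.0239
grasp_force: 34.7
```

```bash
python3 -m inch '[[0,0,0,0,0,0.1,-1],[0,0,0,0,0,0.2,-1],[0,0,0,0,0,0.25,-1],[0,0,0,0,0,0.25,-1]]';  python3 -m inch '[[0,0,0,0,0,0.05,-1],[0,0,0,0,0,0.1,-1],[0,0,0,0,0,0.1,-1]]'
```

```text
time_s: 11.98
tcp_pos: [0.4308, 0.1672, 0.0843]
tool_rot: [-180.0, 0.0, -171.0]
force: [0.7, 0.0, -2.2]
gripper_width: 0.0238
grasp_force: 34.7
time_s: 12.35
tcp_pos: [0.4308, 0.1672, 0.0832]
tool_rot: [-180.0, -0.0, -171.1]
force: [1.0, -0.7, -1.7]
gripper_width: 0.0241
grasp_force: 34.7
```

```bash
python3 -m inch '[[0,0,0,0,0,0.05,-1],[0,0,0,0,0,0.1,-1],[0,0,0,0,0,0.1,-1]]';  python3 -m inch '[[0,0,0,0,0,0.05,-1],[0,0,0,0,0,0.05,-1]]'
```

```text
time_s: 12.72
tcp_pos: [0.4309, 0.1672, 0.0831]
tool_rot: [-180.0, -0.0, -171.0]
force: [-4.2, -0.5, 7.9]
gripper_width: 0.024
grasp_force: 36.3
time_s: 12.98
tcp_pos: [0.431, 0.1672, 0.0831]
tool_rot: [-180.0, -0.0, -171.0]
force: [-5.8, -1.0, 10.7]
gripper_width: 0.0241
grasp_force: 37.1
```

The collar touched the plate at z = 0.0831, where 0.0832 was expected. I ease off, open the gripper and withdraw.

```bash
python3 -m inch '[[0,0,0,0,0,-0.1,-1],[0,0,0,0,0,-0.1,-1]]'; python3 -m inch '[[0,0,0,0,0,0,-0.3],[0,0,0,0,0,0,0.2],[0,0,0,0,0,0,0.6],[0,0,0,0,0,0,1],[0,0,0,0,0,0,1],[0,0,0,0,0,0,1],[0,0,0,0,0,0,1]]';  python3 -m inch '[[0,0,0,0,0,-1,1],[0,0,0,0,0,-3,1],[0,0,0,0,0,-6,1],[0,0,0,0,0,-10,1],[0,0,0,0,0,-14,1],[0,0,0,0,0,-14,1],[0,0,0,0,0,-14,1]]'
python3 - <<'E'
from h import *
s=imaging.get_image("side")
cv2.imwrite("pics/g5.png",cv2.resize(s[160:265,250:390],(800,600),interpolation=cv2.INTER_CUBIC))
E
```

```text
time_s: 13.22
tcp_pos: [0.4311, 0.1673, 0.0832]
tool_rot: [180.0, 0.0, -171.1]
force: [-1.5, -0.7, 3.1]
gripper_width: 0.0241
grasp_force: 35.6
time_s: 14.1
tcp_pos: [0.4308, 0.1672, 0.0828]
tool_rot: [180.0, 0.0, -171.1]
force: [0.5, -0.0, -0.5]
gripper_width: 0.0855
grasp_force: 0.0
time_s: 14.98
tcp_pos: [0.4307, 0.1671, 0.2228]
tool_rot: [180.0, 0.0, -171.1]
force: [-0.6, -0.9, -0.1]
gripper_width: 0.0854
grasp_force: 0.0
```

View pics/g5.png

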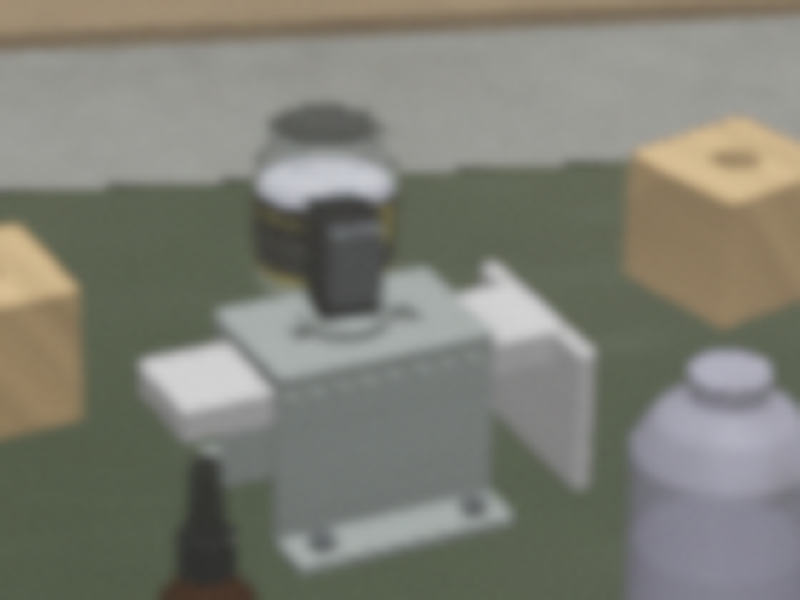

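The pin stands upright with its collar flat on the plate (crop about (347,325)), its near button is out, and the bottles and jar are where they were.

```bash
python3 -c "
from rig import env
print(env.finish_job())"
```

```text
the job is handed in; nothing more can be done
None
```

The pin is through slot and strap hole, its collar resting on the bracket; I let go, it stands upright with its near button out (far button and balls out of view), and the job is handed in, with no verdict returned.

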